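# Sort milling balls from a flat disc on a tilting board

### The arm

A 6-joint arm with a two-finger parallel gripper is mounted at the origin on the work surface. World frame = base frame: x ahead of the robot, y to its left, z up, the work surface at z = 0. Lengths are in m, angles in rad, forces in N, time in s.
With the tool pointing down it reaches from about 0.35 to 0.775 m from the base axis. Payload 7.3 kg.
Tool frame: the origin (TCP) lies at the very end of the fingers, on their centre line; the grasp point (between the pads) lies 19 mm behind it (robot.tcp_to_grasp is the distance from the TCP to the grasp point, in m); x points along the fingers, y is the direction in which the jaws open and shut, and the axes are right-handed (so a half turn about x gives the same grasp; the last joint's range is limited). The gripper opens to 92 mm and grips with 3 to 60 N. Pads are 19 mm wide; open, the fingers measure 130 mm over their backs; the gripper's body (75 mm by 190 mm) begins 47 mm behind the grasp point.
Start: joints at [-1.247, 0.342, 1.524, -0, 1.275, -0.146], TCP at [0.238, -0.468, 0.227] pointing down, gripper open.
Joint ranges: [-2.53, 2.53], [-0.77, 2.02], [0.04, 2.7], [-1, 4.14], [0.28, 2.66], [-3.11, 3.11]. Speed limits (rad/s): [2.57, 2.57, 3.14, 3.14, 3.14, 3.14].

### API

Orientations are given as [roll, pitch, yaw] about the fixed x, y, z axes, in that order (R = Rz(yaw) Ry(pitch) Rx(roll)).
In Python, from cell import robot gives the robot as it stands.
- The arm moves only by the tool move_arm, never from a script. Its argument "increments" is a list of rows, each a list of 4 numbers: the shift along the tool's x, y, z normalised to -1 to 1, where 1 is 40 cm, then the turn about the tool's x normalised to -1 to 1, where 1 is 60 degrees. In form: [[dx, dy, dz, twist], ...]. A call has 1 to 5 rows; each row is the pose to reach, as a shift and turn from the pose commanded when the call began, along the tool's axes at that moment; what a row does not reach only later rows make up. A row lasts 1/8 s, in which the tool goes at most 62.5 mm and 10.7 degrees, less where a joint would pass 70% of its speed; a pose out of reach is approached as far as the arm can. A call with a number of a shift or a turn outside -1 to 1 is refused whole. A call with a gripper value outside its range is refused whole. "gripper" is the closure, from 0 (fully open) to 1 (shut), set as the call begins (left out, the last holds). The fingers move at their own pace and stop on an object; "squeeze" is the grip in N (left out, the last holds). Time passes only in rows, so rows that repeat a pose let the fingers close. It gives the time, the measured TCP pose, the force and the opening at its end, in the units of the state.
- robot.observe(): the state, without advancing time (a new reading comes with each control period).
- robot.read_camera(name): name is "scene" or "top" or "wrist"; returns the picture (384x512x3 uint8, red, green, blue); there is no depth.
- robot.camera_params(name): a dict with "fx", "fy", "cx", "cy" (pixels), "R" (3x3) and "t" (3): a world point X has camera coordinates R X + t; the wrist camera has in their place "tool_from_camera" (4x4, takes a point from camera to tool coordinates, whose origin is the TCP and whose axes are the tool frame's). Camera axes: x right, y down, z forward; pixel columns grow to the right and rows downward; lengths in m; the calibration is good to about 2 mm. A picture is of the moment at which its call begins: read the wrist's pose just before it. camera_params takes no time and is no camera call.
- robot.hand_in(): hands the job in, once; it reports no verdict.
The state is a dict: "time": time; "qpos": joint angles; "qvel": joint speeds; "joint_efforts": joint torques, N m; "tool_pos": TCP position; "tool_rot": TCP orientation; "contact_force": force on the tool from outside, world axes, zero at the start; "torque": the same for the moment, N m; "opening": finger opening in m.
Only numpy, scipy, OpenCV 4.12 (cv2) and the standard library are available. Lean on these libraries where they do the work, as an engineer would, in place of code of your own. Each camera call takes 0.05 s, during which the arm holds its last target.

### The job

Two white grinding balls and a flat brass disc lie mixed on the hinged sorting board. Lift the board by its red handle bar so that both balls roll off into the orange catch tray at its far edge while the disc stays on the board, never touching the balls with the gripper, and lay the board back down. Then take the disc off the board and put it in the blue tray, not the green one.

Things in the scene. Friction and masses are not known exactly. Their poses are not given: they have to be found in the camera images.
- sorter: Fixed base of the sorter. Origin on the table under the board; x from handle to catch tray, y along the hinge, z up. Board when down: x -70 to 100, y -95 to 95 mm, level top at z 60; rims 8 mm high along its two y sides only. Hinge line: x 100, z 60 mm. Orange catch tray, inside: x 101 to 229, y -100 to 100 mm, floor z 6, walls 70 mm high (45 on the board side).
- board (a joint): Tilt of the dark board about its far edge, rad: 0 level (as at the start), grows as the handle is lifted, stop at 0.8. Swings freely, about 3 N at the handle, falls back to 0 when let go. The balls rest on the level board and start to roll at 0.13 to 0.2 rad; the disc stays put up to 0.4 rad. At 0.3 rad the balls are in the tray within about 1.5 s.
- handle (a point): Middle of the red round handle bar, 12 mm thick, 120 mm long, parallel to the sorter's y. With the board down it is at x -115, y 0, z 85 mm in the sorter's frame: 45 mm out from the board's near edge, 215 mm from the hinge line and 25 mm above the board's top. Thin arms carry it at y -55 and 55 mm; pinch it between them from above. It may turn between the fingers.
- ball_a_center (a point): Centre of a white ceramic ball, 30 mm across, 85 g; starts on the board in one of three side-by-side lanes 52 mm apart (drawn at random).
- ball_b_center (a point): Centre of the other, identical white ball.
- disc_center (a point): Centre (half-way up) of the flat brass disc, 36 mm across, 14 mm thick, about 110 g, lying on the board in the remaining lane, its centre 7 mm above the board's top. Can be pinched across its diameter in any direction; fingers that close along the sorter's x stay clear of the side rims.
- blue_tray: Blue open tray, outside 160 x 160 x 45 mm high, walls and floor 5 mm, fixed to the table to the left or right of the sorter. Origin: centre of its underside. A green tray of the same shape stands on the other side; the two may be swapped.
Not all that is in view belongs to the job. What is shaped like the part that bears ball_b_center but purple is not meant.

How it is judged:
By the outcome, as a careful person would: the job done as asked, in the order asked, and still so for the second after the job is handed in, with the robot touching nothing.
It also fails if it takes over 45 s, if anything falls off the work surface, if the arm or the gripper's body presses on something with over 40 N, if the wrist force passes 120 N, or if a joint passes its speed limit or range.

## Working session

There is one attempt and no reset: what is moved stays moved. The work goes in short steps, Python scripts to look and compute and a tool call to move; the robot and the scene stay as the last step left them, time stands still between calls to the robot, and variables do not carry over. Pictures are saved under pics/ and viewed, and the job is handed in when it is done.

Besides the shell and the picture viewer there is one more tool, called after "Request:" by a JSON object that holds its "method" and its "body", one argument or row to a line. move_arm: Moves the arm, as the interface text tells. Its arguments: {"type":"object","properties":{"increments":{"type":"array","items":{"type":"array","items":{"type":"number"}}},"gripper":{"type":"number"},"squeeze":{"type":"number"}},"required":["increments"]}

```bash
mkdir -p pics; python3 - <<'E'
from cell import robot
import cv2,numpy as np,json
s=robot.observe();print({k:np.round(v,3).tolist() for k,v in s.items()})
for n in("scene","top"):
    im=robot.read_camera(n);cv2.imwrite(f"pics/{n}0.png",im[:,:,::-1])
    p=robot.camera_params(n);print(n,{k:np.round(v,4).tolist() for k,v in p.items()})
print(robot.camera_params("wrist"))
E
```

```text
{'time': 0.0, 'qpos': [-1.247, 0.343, 1.525, -0.0, 1.275, -0.146], 'qvel': [0.0, -0.001, -0.001, 0.002, -0.001, -0.001], 'joint_efforts': [0.0, -43.124, -24.422, 0.072, 0.056, -0.0], 'tool_pos': [0.238, -0.468, 0.226], 'tool_rot': [-1.714, 1.569, 1.897], 'contact_force': [0.482, 0.54, -0.573], 'torque': [0.037, -0.008, -0.007], 'opening': 0.092}
scene {'fx': 369.6961, 'fy': 369.6961, 'cx': 254.5697, 'cy': 195.8707, 'R': [[0.6449, 0.7643, 0.0031], [0.6769, -0.5693, -0.4665], [-0.3548, 0.303, -0.8845]], 't': [-0.3579, -0.3625, 1.0429]}
top {'fx': 368.1783, 'fy': 368.1783, 'cx': 251.1593, 'cy': 190.6956, 'R': [[-0.1203, -0.9927, -0.0027], [-0.9678, 0.1178, -0.2224], [0.2211, -0.0241, -0.9749]], 't': [0.0446, 0.575, 0.7646]}
{'fx': 344.8319053376505, 'fy': 344.8319053376505, 'cx': 254.7423937238336, 'cy': 191.63001901473882, 'tool_from_camera': array([[ 1.04326915e-03, -2.45212209e-01,  9.69468867e-01,
        -1.58725930e-01],
       [ 9.99999372e-01, -1.40060357e-04, -1.11154988e-03,
        -6.96168178e-04],
       [ 4.08349758e-04,  9.69469418e-01,  2.45211909e-01,
        -6.45588038e-02],
       [ 0.00000000e+00,  0.00000000e+00,  0.00000000e+00,
         1.00000000e+00]])}
```

View pics/scene0.png

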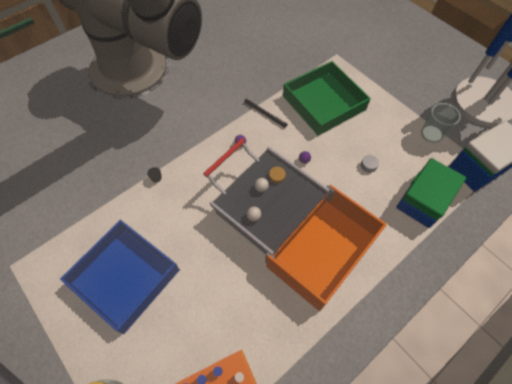

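View pics/top0.png

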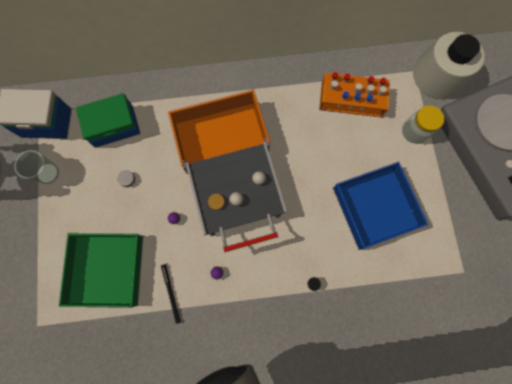

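The scene view shows the handle end nearest the robot at about (225,157), the disc at (277,175) and balls at (262,185) and (254,214). In the top view the disc is at (216,202), the balls at (236,199) and (260,178), the handle at (250,241), and the blue tray at (380,205). Next I'll measure by colour segmentation and two-view triangulation.

```bash
cat > h.py <<'E'
import cv2,numpy as np
def P(p):
    K=np.array([[p["fx"],0,p["cx"]],[0,p["fy"],p["cy"]],[0,0,1]]);return K@np.hstack([np.array(p["R"]),np.array(p["t"]).reshape(3,1)])
def tri(pa,a,pb,b):
    X=cv2.triangulatePoints(P(pa),P(pb),np.array(a,float).reshape(2,1),np.array(b,float).reshape(2,1))[:,0];return X[:3]/X[3]
def onplane(p,uv,z):
    R=np.array(p["R"]);t=np.array(p["t"]);c=-R.T@t
    d=R.T@np.array([(uv[0]-p["cx"])/p["fx"],(uv[1]-p["cy"])/p["fy"],1]);return c+d*(z-c[2])/d[2]
def proj(p,X):
    x=P(p)@np.append(X,1);return x[:2]/x[2]
def blobs(im,lo,hi,roi,amin=15):
    hsv=cv2.cvtColor(im,cv2.COLOR_RGB2HSV);m=cv2.inRange(hsv,lo,hi);k=np.zeros_like(m);x0,y0,x1,y1=roi;k[y0:y1,x0:x1]=m[y0:y1,x0:x1]
    n,l,s,c=cv2.connectedComponentsWithStats(k);return [(c[i].round(2).tolist(),s[i].tolist(),l==i) for i in range(1,n) if s[i][4]>=amin]
E
python3 - <<'E'
from h import *
for n,roi in(("scene",(195,125,330,250)),("top",(180,140,290,260))):
    im=cv2.imread(f"pics/{n}0.png")[:,:,::-1].copy()
    for nm,lo,hi in(("red",(172,120,60),(180,255,255)),("red0",(0,150,60),(4,255,255)),("brass",(10,110,100),(25,255,255)),("white",(0,0,130),(180,60,255)),("blue",(105,120,40),(125,255,255))):
        for c,s,l in blobs(im,lo,hi,roi if nm!="blue" else (0,150,450,384)):
            q=np.argwhere(l)[:,::-1]; print(n,nm,c,s, cv2.minAreaRect(q.astype(np.float32)) if nm in("red","red0","blue") else "")
    x0,y0,x1,y1=roi
    cv2.imwrite(f"pics/c{n}.png",cv2.resize(im[y0:y1,x0:x1,::-1],None,fx=5 if n=="top" else 4.6,fy=5 if n=="top" else 4.6,interpolation=cv2.INTER_CUBIC))
E
```

```text
scene red0 [224.43, 156.39] [205, 140, 39, 35, 157] ((223.79640197753906, 156.77601623535156), (3.430631399154663, 49.643245697021484), 47.7263069152832)
scene brass [276.85, 173.58] [269, 167, 17, 14, 190] 
scene brass [311.55, 230.47] [278, 195, 52, 55, 1529] 
scene white [251.75, 158.18] [195, 125, 135, 125, 6419] 
scene white [262.12, 182.97] [257, 178, 11, 11, 102] 
scene white [254.53, 212.26] [249, 207, 12, 12, 118] 
scene white [203.1, 241.81] [195, 229, 25, 21, 297] 
scene blue [415.73, 213.5] [398, 200, 37, 27, 335] ((415.6910095214844, 213.49436950683594), (39.0079231262207, 9.009982109069824), 32.00538635253906)
scene blue [116.55, 282.82] [62, 239, 112, 91, 4486] ((117.47238159179688, 272.97515869140625), (75.74166870117188, 86.14779663085938), 41.987213134765625)
top red0 [250.11, 241.78] [224, 233, 54, 18, 223] ((250.41403198242188, 241.69053649902344), (4.22877311706543, 54.81346893310547), 74.47589111328125)
top brass [213.88, 147.76] [181, 140, 84, 23, 1177] 
top brass [180.97, 159.34] [180, 151, 4, 15, 32] 
top brass [215.42, 201.12] [208, 194, 16, 16, 200] 
top white [287.85, 152.05] [285, 140, 5, 29, 80] 
top white [276.67, 182.91] [267, 153, 19, 58, 69] 
top white [210.9, 233.93] [180, 166, 110, 94, 2798] 
top white [257.36, 177.06] [253, 172, 10, 11, 87] 
top white [234.41, 198.02] [230, 193, 10, 11, 86] 
top white [258.84, 231.17] [244, 216, 29, 23, 240] 
top white [276.31, 235.46] [252, 221, 38, 29, 354] 
top white [233.59, 238.86] [226, 234, 17, 11, 128] 
top blue [379.55, 205.46] [334, 163, 93, 86, 4887] ((380.04266357421875, 204.79417419433594), (69.41549682617188, 74.44514465332031), 69.22774505615234)
```

```bash
ls . pics
```

```text
.:
h.py
pics

pics:
cscene.png
ctop.png
scene0.png
top0.png
```

View pics/ctop.png

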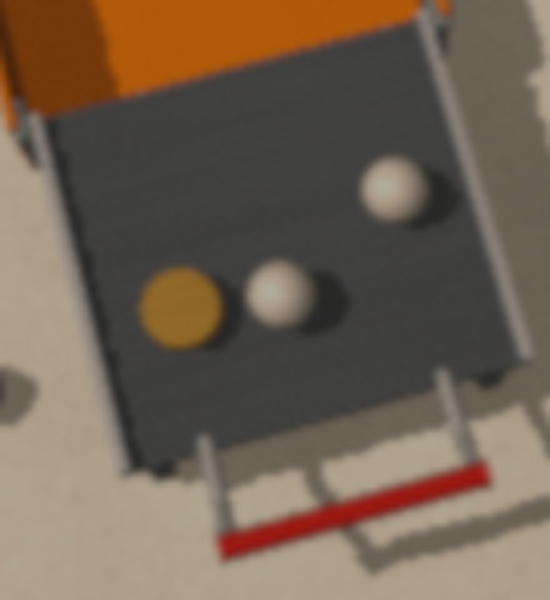

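```bash
python3 - <<'E'
from h import *
from cell import robot
ps,pt=robot.camera_params("scene"),robot.camera_params("top")
im={n:cv2.imread(f"pics/{n}0.png")[:,:,::-1].copy() for n in("scene","top")}
print("disc",tri(ps,(276.85,173.58),pt,(215.42,201.12)))
print("b1",tri(ps,(262.12,182.97),pt,(234.41,198.02)))
print("b2",tri(ps,(254.53,212.26),pt,(257.36,177.06)))
ends={}
for n,roi in(("scene",(195,125,330,250)),("top",(180,140,290,260))):
    hsv=cv2.cvtColor(im[n],cv2.COLOR_RGB2HSV)
    m=((hsv[...,0]<6)|(hsv[...,0]>170))&(hsv[...,1]>130);k=np.zeros_like(m);x0,y0,x1,y1=roi;k[y0:y1,x0:x1]=m[y0:y1,x0:x1]
    nn,l,s,c=cv2.connectedComponentsWithStats(k.astype(np.uint8));i=1+np.argmax(s[1:,4]);q=np.argwhere(l==i)[:,::-1].astype(np.float32)
    (ctr,sz,a)=cv2.minAreaRect(q);box=cv2.boxPoints((ctr,sz,a));print(n,ctr,sz)
    o=box[np.argsort([-1])]; 
    d=q-q.mean(0);u=np.linalg.svd(d,full_matrices=False)[2][0];t=d@u
    e=[q.mean(0)+u*t.min(),q.mean(0)+u*t.max()]; e.sort(key=lambda z:-z[0] if n=="scene" else z[0]); ends[n]=(e,q.mean(0))
E_=[tri(ps,a,pt,b) for a,b in zip(ends["scene"][0],ends["top"][0])]
print("handle ends",E_,np.linalg.norm(E_[0]-E_[1]),"mid",(E_[0]+E_[1])/2,"cent",tri(ps,ends["scene"][1],pt,ends["top"][1]))
d=E_[0]-E_[1];print("y dir ang",np.degrees(np.arctan2(d[1],d[0])))
E
```

```text
disc [0.5611034  0.0570769  0.07049118]
b1 [0.56146532 0.01435049 0.07811648]
b2 [ 0.6030119  -0.04176707  0.07752095]
scene (224.2161407470703, 156.73158264160156) (4.386331558227539, 51.66123962402344)
top (250.43814086914062, 241.77572631835938) (4.919686317443848, 55.34646987915039)
handle ends [array([0.45304976, 0.04980125, 0.08842621]), array([ 0.4707986 , -0.0670806 ,  0.08563845])] 0.11825463934994604 mid [ 0.46192418 -0.00863967  0.08703233] cent [ 0.46155502 -0.00820597  0.08570883]
y dir ang 98.63456374686815
```

The top crop shows the board square and clear. The disc is in the left lane next to ball 1, with ball 2 in the far right lane, and the red bar runs between the two arms. I'll check the fitted sorter frame with an overlay and locate the blue tray.

```bash
cat >> h.py <<'E'
from scipy.spatial.transform import Rotation as Ro
YAW=np.radians(8.6)
def sframe(X,O,yaw): 
    c,s=np.cos(yaw),np.sin(yaw);return np.array([O[0]+c*X[0]-s*X[1],O[1]+s*X[0]+c*X[1],X[2]])
def plan(robot,target,jaw_yaw):
    s=robot.observe();R=Ro.from_euler("xyz",s["tool_rot"]).as_matrix()
    d=R.T@(np.array(target)-s["tool_pos"])
    y=R[:,1];cur=np.arctan2(y[1],y[0]);dy=(jaw_yaw-cur+np.pi/2)%np.pi-np.pi/2  # world yaw change
    # tool x is down -> twist = -dy
    print("R",R.round(3).tolist(),"shift/0.4",(d/0.4).round(4),"twist/60deg",round(float(-np.degrees(dy)/60),4),"dist",np.linalg.norm(d).round(4))
E
python3 - <<'E'
from h import *
from cell import robot
from scipy.optimize import least_squares
ps,pt=robot.camera_params("scene"),robot.camera_params("top")
im={n:cv2.imread(f"pics/{n}0.png") for n in("scene","top")}
yaw=YAW;m=np.array([.4618,-.0085]);O=m+.115*np.array([np.cos(yaw),np.sin(yaw)]);print("O",O)
for n,p in(("scene",ps),("top",pt)):
    I=cv2.resize(im[n],None,fx=4,fy=4,interpolation=cv2.INTER_CUBIC)
    L=[[(-.07,-.095,.06),(.1,-.095,.06),(.1,.095,.06),(-.07,.095,.06),(-.07,-.095,.06)],[(-.115,-.06,.085),(-.115,.06,.085)],[(.101,-.1,.076),(.229,-.1,.076),(.229,.1,.076),(.101,.1,.076)]]
    for l in L:
        q=np.array([proj(p,sframe(x,O,yaw)) for x in l]);cv2.polylines(I,[np.int32(q*4+1.5)],False,(0,255,0),1)
    x0,y0,x1,y1=(195,120,395,310) if n=="scene" else (160,85,300,260)
    cv2.imwrite(f"pics/ov{n}.png",I[4*y0:4*y1,4*x0:4*x1] if n=="top" else cv2.resize(I[4*y0:4*y1,4*x0:4*x1],(780,741)) [:600])
# blue tray: fit x,y,yaw with hull silhouettes
hul={}
for n,p in(("scene",ps),("top",pt)):
    b=max(blobs(im[n][:,:,::-1].copy(),(105,120,30),(125,255,255),(20,150,450,350) if n=="top" else (20,200,200,350)),key=lambda b:b[1][4]);q=np.argwhere(b[2])[:,::-1].astype(np.float32)
    h=cv2.convexHull(q)[:,0];hul[n]=(h,p)
def res(v):
    r=[]
    for n,(h,p) in hul.items():
        c=[proj(p,sframe((sx*.08,sy*.08,z),v[:2],v[2])) for sx in(-1,1) for sy in(-1,1) for z in(0,.045)]
        H=cv2.convexHull(np.float32(c))
        r+=[cv2.pointPolygonTest(H,(float(a),float(b)),True) for a,b in h]
    return r
c=onplane(pt,(380,205),.045)
for y0 in(-.3,0,.3,.6):
    s=least_squares(res,[c[0],c[1],y0],loss="soft_l1",diff_step=1e-3);print("blue",s.x,s.cost, np.hypot(*s.x[:2]))
print({k:np.round(np.array(v),3).tolist() for k,v in {"disc":Ro.from_euler("z",-yaw).apply([.5611-O[0],.0571-O[1],.07])}.items()})
plan(robot,[*m,.16],yaw)
E
```

```text
O [0.57550698 0.00869656]
blue [ 0.51281463 -0.3165055   0.1917577 ] 71.64122446478281 0.6026230823765857
blue [ 0.51281459 -0.31650485  0.19178101] 71.64120608726013 0.6026227092093001
blue [ 0.51281458 -0.31650421  0.19180838] 71.64118499103395 0.6026223616879199
blue [ 0.51461268 -0.31868014  0.26695107] 77.14394623243996 0.605295991240846
{'disc': [-0.007, 0.05, 0.07]}
R [[-0.0, 0.453, -0.892], [0.001, -0.892, -0.453], [-1.0, -0.001, -0.0]] shift/0.4 [ 0.1665 -0.7699 -1.0197] twist/60deg -1.1947 dist 0.5154
```

View pics/ovtop.png

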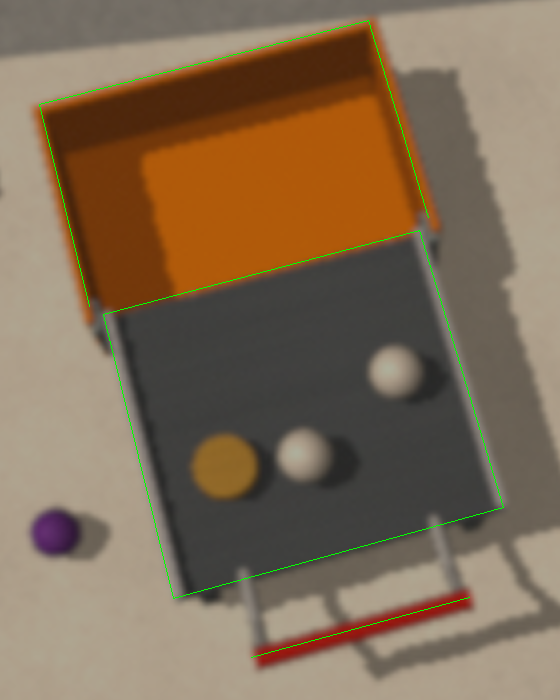

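View pics/ovscene.png

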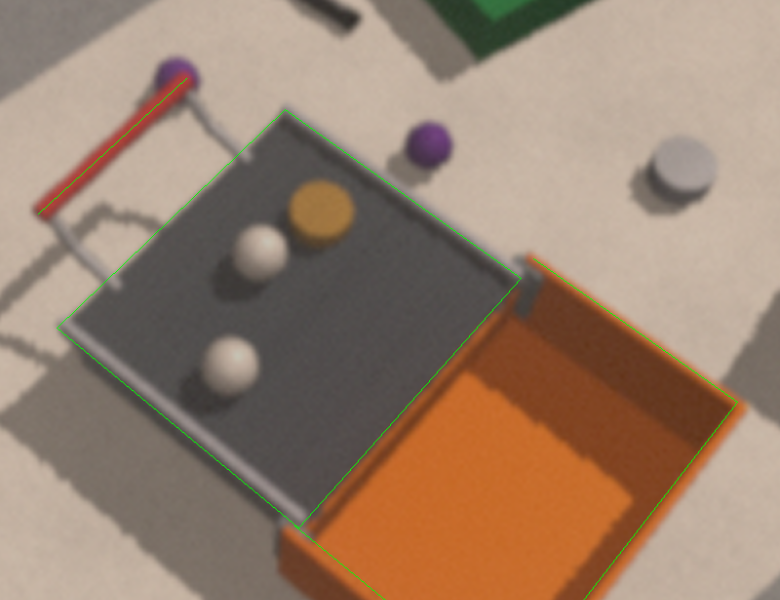

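The overlay agrees with the board, handle and tray to about 2 mm. Moving toward the handle.

Request:
{"method": "move_arm", "body": {
  "increments": [
    [0,-0.08,-0.1,-0.12],
    [0,-0.16,-0.21,-0.24],
    [0,-0.24,-0.32,-0.37],
    [0,-0.32,-0.43,-0.5],
    [0,-0.4,-0.53,-0.62]
  ],
  "gripper": 0.5,
  "squeeze": 15
}}

```text
time: 0.72
tool_pos: [0.3547, -0.2277, 0.2265]
tool_rot: [-2.342, 1.571, 1.923]
contact_force: [1.0, -0.0, -0.3]
opening: 0.0475
```

```bash
python3 - <<'E'
from h import *
from cell import robot
plan(robot,[.4618,-.0085,.14],YAW)
s=robot.observe();print(s["time"],s["qpos"],s["opening"])
E
```

```text
R [[-0.0, 0.902, -0.433], [0.0, -0.433, -0.902], [-1.0, -0.0, -0.0]] shift/0.4 [ 0.2165  0.0042 -0.6099] twist/60deg -0.5707 dist 0.2589
0.725 [-7.53015468e-01  1.51646651e-01  1.78334649e+00  1.07583103e-04
  1.20679973e+00 -3.05552195e-01] 0.047548936042820886
```

Request:
{"method": "move_arm", "body": {
  "increments": [
    [0,0,-0.13,-0.14],
    [0.05,0,-0.28,-0.3],
    [0.1,0.002,-0.42,-0.46],
    [0.16,0.004,-0.54,-0.57],
    [0.2165,0.004,-0.61,-0.57]
  ]
}}

```text
time: 1.35
tool_pos: [0.4627, -0.0085, 0.1391]
tool_rot: [-2.275, 1.57, 2.586]
contact_force: [0.2, -0.5, 0.1]
opening: 0.0461
```

```bash
python3 - <<'E'
from h import *
from cell import robot
s=robot.observe();im=robot.read_camera("wrist");cv2.imwrite("pics/w1.png",im[:,:,::-1])
print(s["time"],s["tool_pos"],s["qvel"].round(3) if hasattr(s["qvel"],"round") else s["qvel"])
w=robot.camera_params("wrist");T=np.eye(4);T[:3,:3]=Ro.from_euler("xyz",s["tool_rot"]).as_matrix();T[:3,3]=s["tool_pos"]
C=np.linalg.inv(T@w["tool_from_camera"]);p=dict(w,R=C[:3,:3],t=C[:3,3])
O=np.array([.5755,.0087])
for x in[(-.115,-.06,.085),(-.115,.06,.085),(-.115,0,.085),(-.07,-.095,.06),(-.07,.095,.06)]:print(x,proj(p,sframe(x,O,YAW)).round(1))
plan(robot,[.4618,-.0085,.066],YAW)
E
```

```text
1.35 [ 0.46266326 -0.00850837  0.13912428] [ 0.457  0.384  0.027 -0.006 -0.409  0.502]
(-0.115, -0.06, 0.085) [255.6 293.4]
(-0.115, 0.06, 0.085) [255.3 114.7]
(-0.115, 0, 0.085) [255.4 209.9]
(-0.07, -0.095, 0.06) [313.1 316.5]
(-0.07, 0.095, 0.06) [324.6  58.1]
R [[-0.004, 0.989, 0.147], [0.002, 0.147, -0.989], [-1.0, -0.004, -0.003]] shift/0.4 [ 0.1764 -0.0005  0.0052] twist/60deg -0.0024 dist 0.0706
```

View pics/w1.png

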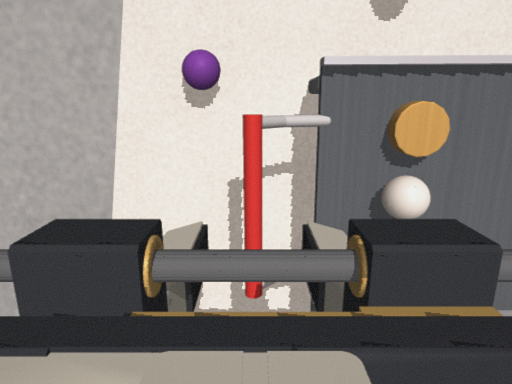

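The wrist view shows the bar at column 253 (predicted 255), ends at rows 114 and 297, centred between the fingers. Descending and gripping.

Request:
{"method": "move_arm", "body": {
  "increments": [
    [0.06,0,0.004,0],
    [0.12,0,0.004,0],
    [0.182,0,0.004,0],
    [0.182,0,0.004,0]
  ]
}}

```text
time: 1.9
tool_pos: [0.4611, -0.0124, 0.0661]
tool_rot: [-1.868, 1.567, 2.99]
contact_force: [-0.2, 0.0, -0.2]
opening: 0.0461
```

Request:
{"method": "move_arm", "body": {
  "increments": [
    [0,0,0,0],
    [0,0,0,0],
    [0,0,0,0],
    [0,0,0,0],
    [0,0,0,0]
  ],
  "gripper": 1,
  "squeeze": 15
}}

```text
time: 2.52
tool_pos: [0.462, -0.0124, 0.0677]
tool_rot: [-1.323, 1.57, -2.749]
contact_force: [-3.9, -1.8, 5.0]
opening: 0.0115
```

Request:
{"method": "move_arm", "body": {
  "increments": [
    [-0.016,0.002,0,0],
    [-0.032,0.005,0,0],
    [-0.048,0.008,0,0],
    [-0.064,0.011,0,0],
    [-0.08,0.015,0,0]
  ]
}}

```text
time: 3.15
tool_pos: [0.4678, -0.0114, 0.0996]
tool_rot: [-1.582, 1.569, -3.008]
contact_force: [-5.0, -3.4, -4.0]
opening: 0.0116
```

```bash
python3 - <<'E'
from h import *
from cell import robot
s=robot.observe();print(s["tool_pos"],s["contact_force"],s["opening"],Ro.from_euler("xyz",s["tool_rot"]).as_matrix().round(3))
im=robot.read_camera("top");cv2.imwrite("pics/t1.png",cv2.resize(im[80:270,150:310,::-1],None,fx=3,fy=3))
E
```

```text
[ 0.46782977 -0.01144163  0.09958155] [-5.02213611 -3.39575939 -3.97926345] 0.01161970326506973 [[-0.001  0.989  0.145]
 [-0.     0.145 -0.989]
 [-1.    -0.001 -0.   ]]
```

View pics/t1.png

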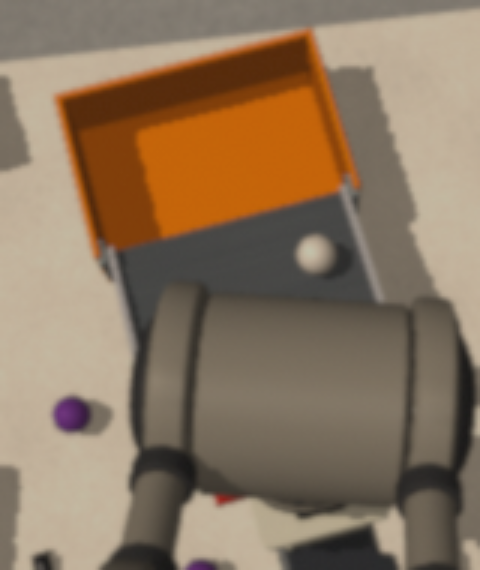

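The top view shows the arm over the board, the board raised with the far-right ball at (315,255) just starting out. Continuing to 0.3 rad.

Request:
{"method": "move_arm", "body": {
  "increments": [
    [-0.016,0.004,0,0],
    [-0.031,0.009,0,0],
    [-0.046,0.015,0,0],
    [-0.061,0.021,0,0],
    [-0.076,0.027,0,0]
  ]
}}

```text
time: 3.82
tool_pos: [0.478, -0.0098, 0.1301]
tool_rot: [-1.647, 1.568, -3.073]
contact_force: [-6.3, -4.4, -0.6]
opening: 0.0116
```

Request:
{"method": "move_arm", "body": {
  "increments": [
    [0,0,0,0],
    [0,0,0,0],
    [0,0,0,0],
    [0,0,0,0],
    [0,0,0,0]
  ]
}}

```text
time: 4.45
tool_pos: [0.478, -0.0098, 0.13]
tool_rot: [-1.624, 1.568, -3.05]
contact_force: [-7.1, -3.2, -0.6]
opening: 0.0109
```

Request:
{"method": "move_arm", "body": {
  "increments": [
    [0,0,0,0],
    [0,0,0,0],
    [0,0,0,0],
    [0,0,0,0],
    [0,0,0,0]
  ]
}}

```text
time: 5.08
tool_pos: [0.478, -0.0099, 0.13]
tool_rot: [-1.61, 1.568, -3.036]
contact_force: [-6.9, -3.4, -0.3]
opening: 0.0111
```

Request:
{"method": "move_arm", "body": {
  "increments": [
    [0,0,0,0],
    [0,0,0,0],
    [0,0,0,0],
    [0,0,0,0],
    [0,0,0,0]
  ]
}}

```text
time: 5.7
tool_pos: [0.478, -0.0099, 0.13]
tool_rot: [-1.623, 1.568, -3.048]
contact_force: [-7.6, -3.6, 0.9]
opening: 0.0113
```

```bash
python3 - <<'E'
from h import *
from cell import robot
a=robot.read_camera("top");b=robot.read_camera("scene")
cv2.imwrite("pics/t2.png",np.hstack([cv2.resize(a[80:270,150:310,::-1],(400,475)),cv2.resize(b[120:310,190:400,::-1],(400,475))]))
s=robot.observe();print(s["tool_pos"],s["contact_force"])
E
```

```text
[ 0.47800087 -0.00987176  0.12999622] [-7.45206554 -4.03520995 -1.46857502]
```

View pics/t2.png

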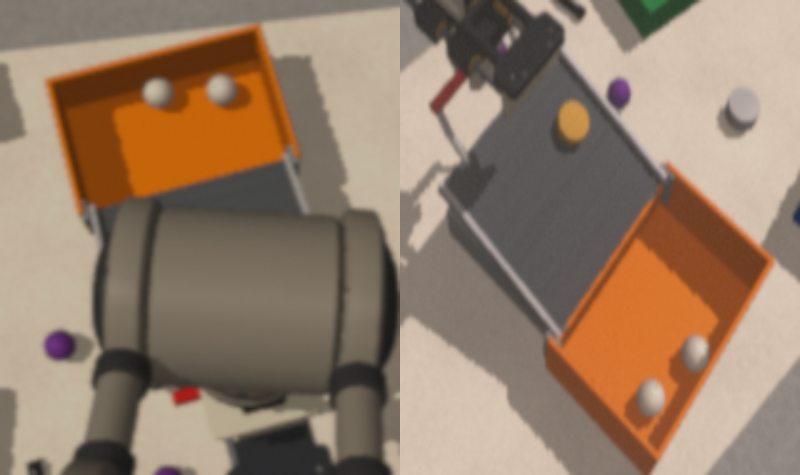

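Both balls are in the orange tray (left panel (158,92) and (221,90)), and the disc is still on the board (right panel (573,121)). Lowering along the same arc.

Request:
{"method": "move_arm", "body": {
  "increments": [
    [0.015,-0.006,0,0],
    [0.03,-0.012,0,0],
    [0.045,-0.018,0,0],
    [0.06,-0.023,0,0],
    [0.076,-0.027,0,0]
  ]
}}

```text
time: 6.42
tool_pos: [0.4678, -0.0114, 0.0996]
tool_rot: [-1.521, 1.57, -2.947]
contact_force: [-5.4, -3.9, -0.5]
opening: 0.0115
```

Request:
{"method": "move_arm", "body": {
  "increments": [
    [0.016,-0.004,0,0],
    [0.032,-0.007,0,0],
    [0.048,-0.01,0,0],
    [0.064,-0.013,0,0],
    [0.078,-0.015,0,0]
  ]
}}

```text
time: 7.05
tool_pos: [0.462, -0.0123, 0.0682]
tool_rot: [-1.548, 1.57, -2.974]
contact_force: [-5.8, -4.0, -2.0]
opening: 0.0116
```

Request:
{"method": "move_arm", "body": {
  "increments": [
    [0.002,0,0,0],
    [0.002,0,0,0]
  ]
}}

```text
time: 7.3
tool_pos: [0.462, -0.0123, 0.0678]
tool_rot: [-1.574, 1.57, -2.999]
contact_force: [-6.5, -3.8, 1.7]
opening: 0.0115
```

Request:
{"method": "move_arm", "body": {
  "increments": [
    [0,0,0,0],
    [0,0,0,0],
    [0,0,0,0]
  ],
  "gripper": 0.5
}}

```text
time: 7.68
tool_pos: [0.4633, -0.0122, 0.0678]
tool_rot: [1.383, 1.569, -0.043]
contact_force: [-0.4, -0.7, 0.9]
opening: 0.0369
```

Request:
{"method": "move_arm", "body": {
  "increments": [
    [-0.1,0,0,0],
    [-0.2,0,0,0],
    [-0.3,0,0,0],
    [-0.3,0,0,0]
  ],
  "gripper": 0.4
}}

```text
time: 8.18
tool_pos: [0.4645, -0.0124, 0.1904]
tool_rot: [1.261, 1.563, -0.164]
contact_force: [-0.1, -0.4, 0.1]
opening: 0.0547
```

```bash
cat >> h.py <<'E'
def wparams(robot,s):
    w=robot.camera_params("wrist");T=np.eye(4);T[:3,:3]=Ro.from_euler("xyz",s["tool_rot"]).as_matrix();T[:3,3]=s["tool_pos"]
    C=np.linalg.inv(T@w["tool_from_camera"]);return dict(w,R=C[:3,:3],t=C[:3,3])
E
python3 - <<'E'
from h import *
from cell import robot
s=robot.observe();im=robot.read_camera("wrist");b=robot.read_camera("scene");p=wparams(robot,s);ps=robot.camera_params("scene")
cv2.imwrite("pics/w2.png",im[:,:,::-1]);cv2.imwrite("pics/s3.png",b[:,:,::-1])
print(s["time"],s["tool_pos"])
A=[x[:2] for x in blobs(im,(10,110,60),(25,255,255),(0,0,512,220),200)];B=[x[:2] for x in blobs(b,(10,110,100),(25,255,255),(195,125,330,250),50)]
print(A,B)
for a in A: print("plane .074",onplane(p,a[0],.072),"tri",tri(p,a[0],ps,B[0][0]))
E
```

```text
8.175 [ 0.46453397 -0.01242832  0.19035556]
[([386.35, 117.64], [362, 95, 49, 47, 1783]), ([505.35, 183.72], [494, 116, 18, 104, 990])] [([276.96, 173.76], [269, 167, 17, 15, 199]), ([311.58, 230.37], [278, 194, 52, 56, 1536])]
plane .074 [0.55864697 0.05769008 0.072     ] tri [0.56045721 0.05811353 0.06776876]
plane .074 [0.66919834 0.01966705 0.072     ] tri [0.60005393 0.02424072 0.15771216]
```

View pics/w2.png

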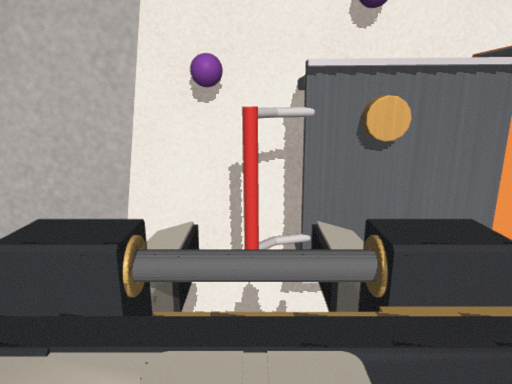

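View pics/s3.png

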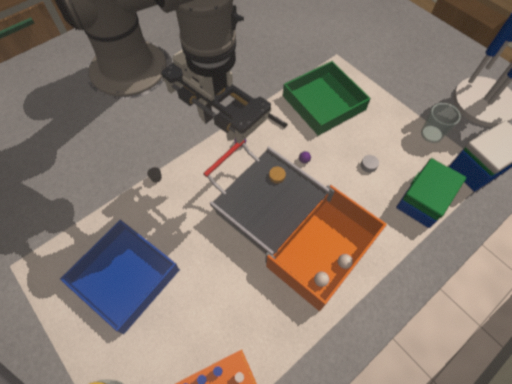

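The disc at wrist (386,118) triangulates to about (0.560, 0.0577, 0.068). The board is level again and both balls are in the orange tray (scene (322,279) and (345,262)). Moving above the disc.

```bash
python3 - <<'E'
from h import *
from cell import robot
plan(robot,[.560,.0576,.12],YAW)
E
```

```text
R [[0.001, 0.989, 0.145], [-0.0, 0.145, -0.989], [-1.0, 0.001, 0.0]] shift/0.4 [ 0.1683  0.2664 -0.1373] twist/60deg -0.0047 dist 0.1375
```

Request:
{"method": "move_arm", "body": {
  "increments": [
    [0,0.1,-0.05,0],
    [0.04,0.2,-0.1,0],
    [0.1,0.266,-0.137,-0.004],
    [0.168,0.266,-0.137,-0.004],
    [0.168,0.266,-0.137,-0.004]
  ]
}}

```text
time: 8.9
tool_pos: [0.5575, 0.0577, 0.1165]
tool_rot: [-1.743, 1.563, 3.119]
contact_force: [0.4, -0.3, 0.9]
opening: 0.0549
```

```bash
python3 - <<'E'
from h import *
from cell import robot
s=robot.observe();im=robot.read_camera("wrist");b=robot.read_camera("scene");cv2.imwrite("pics/w4.png",im[:,:,::-1]);cv2.imwrite("pics/s4.png",cv2.resize(b[80:260,150:350,::-1],None,fx=3,fy=3))
p=wparams(robot,s);print(s["tool_pos"],s["opening"],proj(p,np.array([.560,.0576,.074])))
plan(robot,[.560,.0576,.063],YAW)
E
```

```text
[0.55753761 0.05765486 0.11652528] 0.05494610025542663 [261.346163   216.48544242]
R [[-0.001, 0.989, 0.149], [-0.0, 0.149, -0.989], [-1.0, -0.001, -0.0]] shift/0.4 [ 0.1419  0.0015 -0.0006] twist/60deg -0.0009 dist 0.0568
```

View pics/w4.png

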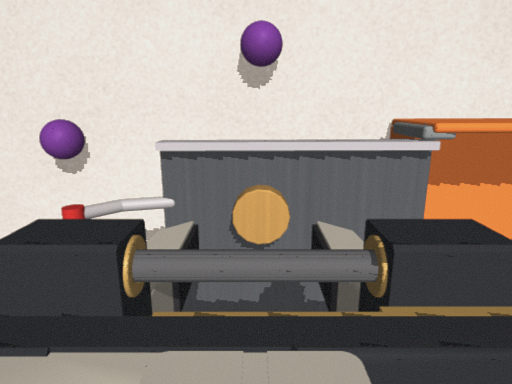

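View pics/s4.png

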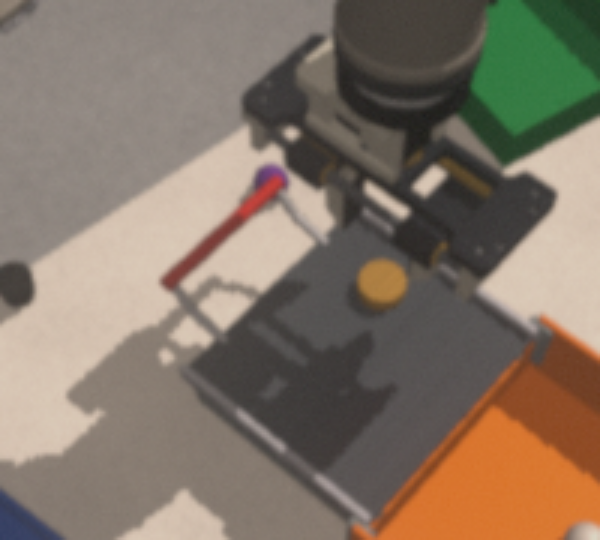

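The wrist view shows the disc top at (261,215) against a prediction of (261,216), so it is well aligned. Descending.

Request:
{"method": "move_arm", "body": {
  "increments": [
    [0.05,0.001,0,0],
    [0.1,0.001,0,0],
    [0.125,0.001,0,0],
    [0.14,0.001,0,0],
    [0.14,0.001,0,0]
  ]
}}

```text
time: 9.62
tool_pos: [0.5604, 0.0573, 0.0644]
tool_rot: [1.24, 1.57, -0.182]
contact_force: [0.4, 0.1, 0.2]
opening: 0.055
```

Request:
{"method": "move_arm", "body": {
  "increments": [
    [0,0,0,0],
    [0,0,0,0],
    [0,0,0,0],
    [0,0,0,0]
  ],
  "gripper": 1,
  "squeeze": 20
}}

```text
time: 10.12
tool_pos: [0.5605, 0.0574, 0.0645]
tool_rot: [1.287, 1.57, -0.134]
contact_force: [1.2, -0.5, 1.7]
opening: 0.0351
```

Request:
{"method": "move_arm", "body": {
  "increments": [
    [-0.03,0,0,0],
    [-0.1,0,0,0],
    [-0.2,0,0,0],
    [-0.28,0,0,0],
    [-0.3,0,0,0]
  ]
}}

```text
time: 10.75
tool_pos: [0.5612, 0.0574, 0.1866]
tool_rot: [1.369, 1.567, -0.053]
contact_force: [-0.1, -0.4, -0.7]
opening: 0.0353
```

```bash
python3 - <<'E'
from h import *
from cell import robot
s=robot.observe();im=robot.read_camera("wrist");b=robot.read_camera("scene");
cv2.imwrite("pics/w5.png",np.hstack([cv2.resize(im[:,:,::-1],(400,300)),cv2.resize(b[60:330,20:380,::-1],(400,300))]))
print(s["opening"])
plan(robot,[.513,-.3165,.19],YAW)
E
```

```text
0.035258133339847064
R [[0.001, 0.989, 0.149], [-0.0, 0.149, -0.989], [-1.0, 0.001, 0.0]] shift/0.4 [-0.0137 -0.2561  0.9068] twist/60deg -0.0007 dist 0.377
```

View pics/w5.png

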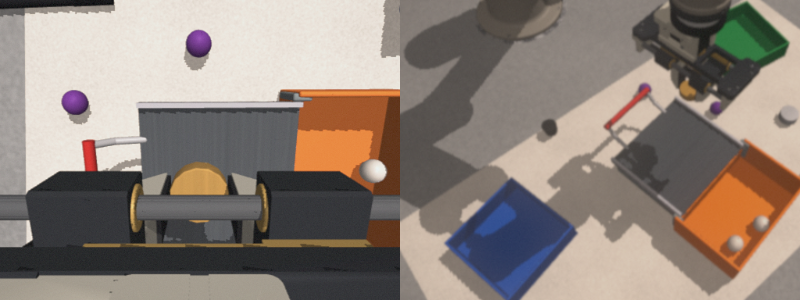

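The disc is held (wrist panel (198,190)) and the board is empty. Moving to the blue tray.

Request:
{"method": "move_arm", "body": {
  "increments": [
    [-0.01,-0.03,0.1,0],
    [-0.01,-0.07,0.24,0],
    [-0.01,-0.11,0.39,0],
    [-0.01,-0.15,0.54,0],
    [-0.01,-0.19,0.69,0]
  ]
}}

```text
time: 11.48
tool_pos: [0.5249, -0.2283, 0.1862]
tool_rot: [-2.285, 1.568, 2.577]
contact_force: [0.7, -0.3, -1.5]
opening: 0.0353
```

```bash
python3 - <<'E'
from h import *
from cell import robot
print(robot.observe()["opening"])
plan(robot,[.513,-.3165,.10],YAW)
E
```

```text
0.035259277628807685
R [[-0.003, 0.989, 0.149], [0.002, 0.149, -0.989], [-1.0, -0.002, -0.002]] shift/0.4 [ 0.2151 -0.0618  0.2141] twist/60deg -0.0007 dist 0.1239
```

Request:
{"method": "move_arm", "body": {
  "increments": [
    [0,-0.02,0.08,0],
    [0,-0.05,0.17,0],
    [0.08,-0.062,0.214,0],
    [0.215,-0.062,0.214,0],
    [0.215,-0.062,0.214,0]
  ]
}}

```text
time: 12.1
tool_pos: [0.511, -0.3129, 0.0965]
tool_rot: [-2.395, 1.558, 2.466]
contact_force: [-0.6, 0.0, 0.0]
opening: 0.0352
```

```bash
python3 - <<'E'
from h import *
from cell import robot
s=robot.observe();im=robot.read_camera("wrist");b=robot.read_camera("scene");
cv2.imwrite("pics/w6.png",np.hstack([cv2.resize(im[:,:,::-1],(400,300)),cv2.resize(b[170:350,20:260,::-1],(400,300))]))
print(s["opening"])
plan(robot,[.513,-.3165,.012],YAW)
E
```

```text
0.035209242648443814
R [[-0.001, 0.989, 0.149], [0.001, 0.149, -0.989], [-1.0, -0.001, -0.001]] shift/0.4 [ 0.2252 -0.0038  0.0037] twist/60deg -0.0004 dist 0.0901
```

View pics/w6.png

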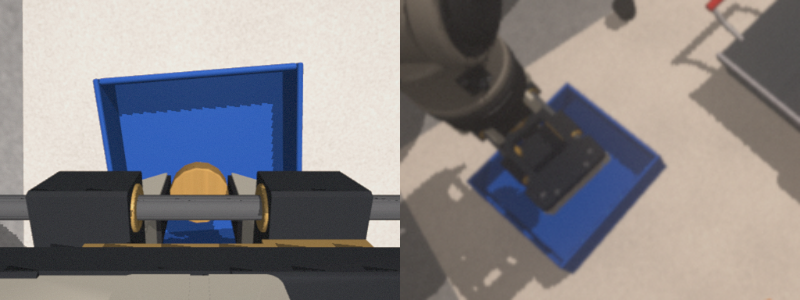

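The held disc (wrist panel (198,180)) is well inside the tray walls (columns 100–300). Lowering and releasing.

Request:
{"method": "move_arm", "body": {
  "increments": [
    [0.08,0,0,0],
    [0.15,0,0,0],
    [0.19,0,0,0],
    [0.22,0,0,0],
    [0.22,0,0,0]
  ]
}}

```text
time: 12.82
tool_pos: [0.5145, -0.3152, 0.0143]
tool_rot: [0.306, 1.571, -1.115]
contact_force: [-0.1, 0.0, -1.1]
opening: 0.0352
```

Request:
{"method": "move_arm", "body": {
  "increments": [
    [0,0,0,0],
    [0,0,0,0],
    [0,0,0,0]
  ],
  "gripper": 0.4
}}

```text
time: 13.2
tool_pos: [0.5147, -0.3154, 0.0148]
tool_rot: [0.721, 1.57, -0.7]
contact_force: [0.5, -0.3, -0.5]
opening: 0.0543
```

Request:
{"method": "move_arm", "body": {
  "increments": [
    [-0.08,0,0,0],
    [-0.2,0,0,0],
    [-0.33,0,0,0],
    [-0.45,0,0,0],
    [-0.45,0,0,0]
  ]
}}

```text
time: 13.82
tool_pos: [0.5161, -0.3165, 0.1991]
tool_rot: [0.74, 1.561, -0.682]
contact_force: [0.0, -0.1, -0.9]
opening: 0.0551
```

```bash
python3 - <<'E'
from h import *
from cell import robot
im=robot.read_camera("wrist");b=robot.read_camera("scene");
cv2.imwrite("pics/w7.png",np.hstack([cv2.resize(im[:,:,::-1],(400,300)),cv2.resize(b[60:360,10:410,::-1],(400,300))]))
E
```

```text
(no output)
```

View pics/w7.png

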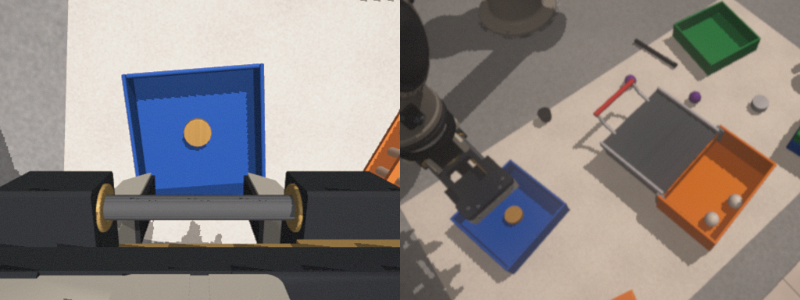

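The disc lies flat in the blue tray (wrist panel (197,132)). Both balls are in the orange tray (scene panel (711,219) and (735,200)), and the board is level. Handing in.

```bash
python3 -c "
from cell import robot
print(robot.hand_in())"
```

```text
the job is handed in; nothing more can be done
None
```

The job is done and handed in at about 14 s. I pinched the red handle and tilted the board to about 0.3 rad. Both balls rolled into the orange tray while the disc stayed put, and I laid the board back down. I then took the disc off the board and set it in the blue tray.

The last wrist and scene views showed:
- **Disc:** flat on the floor of the blue tray, near the middle.
- **Balls:** both in the orange tray. The gripper never came near them.
- **Board and arm:** the board was level, and the gripper was open about 0.2 m above the table, touching nothing.

Measured force at the tool stayed under about 10 N at each check. The height and position checks agreed to 2–4 mm between camera views, and no check failed.

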